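# Clear the banding machine's catch tray into the stirrer pan

## Task

The banding machine has dropped two finished bundles of wooden stirrers onto its sloping catch tray. Put both of them into whichever of the two steel pans already holds a bundle of stirrers, so that all three bundles lie down inside it and none rests on its rim. The stack of cups stays standing in the other pan.

Things in the scene. Friction and masses are not known exactly. Their poses are not given: they have to be found in the camera images.
- banding_machine: fixed white machine, 210 mm wide (y), with a steel catch tray on its front. Origin on the table top, below the lower end of the tray floor; x points level from there into the machine, z up. Tray floor 196 mm wide between side walls 14 mm high; a stop lip 16 mm high across its lower end.
- tray_low (a point): middle of the lower end of the catch tray's floor, 35 mm above the table; axes as the machine's. From here the floor rises towards the machine's +x at 30 degrees to the level, 92 mm higher at 160 mm.
- hood_edge (a point): middle of the lower front edge of the machine's hood, 66 mm in x and 170 mm in z from the machine's origin. The hood goes on from here up to z = 300 mm and back over the upper half of the tray, full width: it is in the way of a gripper pointing straight down on the bundles; one pointing square to the tray floor (30 degrees off vertical) clears it.
- bundle_1: finished banded bundle of flat wooden stirrers, 133 (x) x 34 (y) x 12 mm to the touch (looks 38 mm wide, 18 mm thick; solid from z = 3 to z = 15 mm), 60 g. Origin at the middle of its underside, x along its length, z up through its thickness. Lies on the catch tray, length up the slope, end at the lip, on the machine's +y side.
- bundle_2: second finished bundle, the same as bundle_1, in the half of the tray on the machine's -y side, about 90 mm beside bundle_1.
- bundle_0: a bundle of stirrers of the same size and axes that already lies in one of the two pans (either), along the pan's x near its +y end. It shows which pan is for stirrers.
- cup_stack: stack of black portion cups, upside down, 63 mm across, 61 mm high, standing in the other pan near its +y end. Origin at the middle of its underside, z up.
- pan_left: open steel pan on the robot's left, fixed. Outside 180 (x) x 228 (y) x 50 mm, walls and floor 4 mm, plus a rolled rim 6 mm wide. Origin at the middle of its underside on the table, z up.
- pan_right: the same pan on the robot's right, fixed.
Things that resemble listed ones, but are neither listed nor needed, are in the scene too. What is shaped like the cup_stack but green or turquoise is not meant.

How it is judged:
By the outcome, as a careful person would: the job done as asked, in the order asked, and still so for the second after the job is handed in, with the robot touching nothing.
It also fails if it takes over 72 s, if anything falls off the work surface, if the arm or the gripper's body presses on something with over 40 N, if the wrist force passes 120 N, or if a joint passes its speed limit or range.

## Robot

A 7-joint arm with a two-finger parallel gripper is mounted at the origin on a cart in front of the work surface, level with it; the furniture and walls round the work are solid. World frame = base frame: x ahead of the robot, y to its left, z up, the work surface at z = 0. Lengths are in m, angles in rad, forces in N, time in s.
With the tool pointing down it reaches from about 0.425 to 1.025 m from the base axis. Payload 9.4 kg.
Tool frame: the origin (TCP) lies at the very end of the fingers, on their centre line; the grasp point (between the pads) lies 19 mm behind it; z points along the fingers, y is the direction in which the jaws open and shut (so a half turn about z gives the same grasp; the last joint's range is limited). The gripper opens to 93 mm and grips with 3 to 60 N. Pads are 15 mm wide; open, the fingers measure 128 mm over their backs; the gripper's body (75 mm by 188 mm) begins 65 mm behind the grasp point.
Start: joints at [-1.191, 0.599, -0.003, 1.599, 0.002, 0.943, -0.08], TCP at [0.32, 0.651, 0.219] pointing down, gripper open.
Joint ranges: [-2.57, 2.57], [-0.35, 1.97], [-1.29, 1.29], [0.11, 2.56], [-1.05, 4.19], [0.11, 1.86], [-2.63, 2.63]. Speed limits (rad/s): [2.22, 2.22, 3.01, 3.01, 3.14, 3.14, 3.14].

## Interface

Orientations are given as a unit quaternion [x, y, z, w].
In Python, from station import ctrl, viewer gives the robot as it stands.
- The arm moves only by the tool step_arm, never from a script. Its argument "series" is a list of rows, each a list of 7 numbers: the opening, from 0 (shut) to 1 (fully open), then the shift along the tool's x, y, z as a fraction of full scale, then the turn, a rotation vector about the tool's x, y, z as a fraction of full scale. A call has 1 to 10 rows; each row is the pose to reach, as a shift and turn from the pose commanded when the call began, along the tool's axes at that moment; what a row does not reach only later rows make up. Full scale, the value 1, is 0.3 m for a shift and 30 degrees for a turn. A row lasts 1/10 s, in which the tool goes at most 50 mm and 8.59 degrees, less where a joint would pass 70% of its speed; a pose out of reach is approached as far as the arm can. A call with a number of a shift or a turn outside -1 to 1 is refused whole. A call with a gripper value outside its range is refused whole. The fingers move at their own pace and stop on an object; "squeeze" is the grip in N (left out, the last holds). Time passes only in rows, so rows that repeat a pose let the fingers close. It gives the time, the measured TCP pose, the force and the opening at its end, in the units of the state.
- ctrl.get_obs(): the state, without advancing time (a new reading comes with each control period).
- viewer.read_camera(name): name is "scene" or "top" or "wrist"; returns a dict with "image" (480x640x3 uint8, red, green, blue), "fx", "fy", "cx", "cy" (pixels), "R" (3x3) and "t" (3): a world point X has camera coordinates R X + t. Camera axes: x right, y down, z forward; pixel columns grow to the right and rows downward; lengths in m; the calibration is good to about 2 mm. A picture is of the moment at which its call begins. There is no depth.
- ctrl.finish_job(): hands the job in, once; it reports no verdict.
The state is a dict: "clock": time; "joint_positions": joint angles; "joint_velocities": joint speeds; "tau": joint torques, N m; "tcp_pos": TCP position; "orientation": TCP orientation; "wrist_force": force on the tool from outside, world axes, zero at the start; "ft_torque": the same for the moment, N m; "width": finger opening in m.
Only numpy, scipy, OpenCV 4.12 (cv2) and the standard library are available. Lean on these libraries where they do the work, as an engineer would, in place of code of your own. Each camera call takes 0.05 s, during which the arm holds its last target.

## Working session

There is one attempt and no reset: what is moved stays moved. The work goes in short steps, Python scripts to look and compute and a tool call to move; the robot and the scene stay as the last step left them, time stands still between calls to the robot, and variables do not carry over. Pictures are saved under pics/ and viewed, and the job is handed in when it is done.

Besides the shell and the picture viewer there is one more tool, called after "Emit:" as name(argument=value, ...), one argument or row to a line, values as JSON. step_arm: Moves the arm, as the interface text tells. Its arguments: {"type":"object","properties":{"series":{"type":"array"},"squeeze":{"type":"number"}},"required":["series"]}

```bash
ls; mkdir -p pics; python3 - <<'E'
from station import ctrl, viewer
import cv2, numpy as np, pickle
print(ctrl.get_obs())
D={}
for n in ["scene","top","wrist"]:
    c=viewer.read_camera(n); D[n]=c
    cv2.imwrite(f"pics/{n}0.png",c["image"][:,:,::-1])
    print(n,c["fx"],c["fy"],c["cx"],c["cy"],np.round(c["R"],4).tolist(),c["t"])
pickle.dump(D,open("cams0.pkl","wb"))
E
```

```text
pics
{'clock': 0.0, 'joint_positions': array([-1.19070703,  0.60013226, -0.00255032,  1.60009212,  0.0017915 ,
        0.94288883, -0.07981532]), 'joint_velocities': array([-0.00074403,  0.00173184,  0.00015224, -0.00041088,  0.00055181,
       -0.00120128,  0.00157365]), 'tau': array([-7.41021740e-04, -7.65037394e+01,  1.49712212e+00, -2.52354169e+01,
       -5.24495181e-02,  1.66324619e-02,  1.30162239e-04]), 'tcp_pos': array([0.31957796, 0.65024537, 0.21776819]), 'orientation': array([ 2.26392667e-01,  9.74035823e-01, -7.51364020e-04, -1.08458248e-04]), 'wrist_force': array([-0.8026909 ,  0.71221688,  0.01130522]), 'ft_torque': array([0.01883742, 0.00986723, 0.01963834]), 'width': 0.09285911924236033}
scene 556.9032824628131 556.9032824628131 314.4483971113776 231.80993206051355 [[0.9068, -0.4214, -0.0082], [-0.1742, -0.357, -0.9177], [0.3838, 0.8337, -0.3971]] [-0.5041827   0.25323284  1.20045861]
top 578.2360696063072 578.2360696063072 322.5076453325041 247.03584938567226 [[-0.0627, -0.998, 0.0012], [-0.9614, 0.06, -0.2684], [0.2678, -0.018, -0.9633]] [0.08699486 0.62119957 1.59431237]
wrist 429.33118593314595 429.33118593314595 314.32729865439916 239.43120972236835 [[0.4407, 0.8977, -0.0018], [0.8592, -0.4212, 0.2905], [0.26, -0.1295, -0.9569]] [-0.72429142 -0.03369424  0.39101149]
```

View pics/scene0.png

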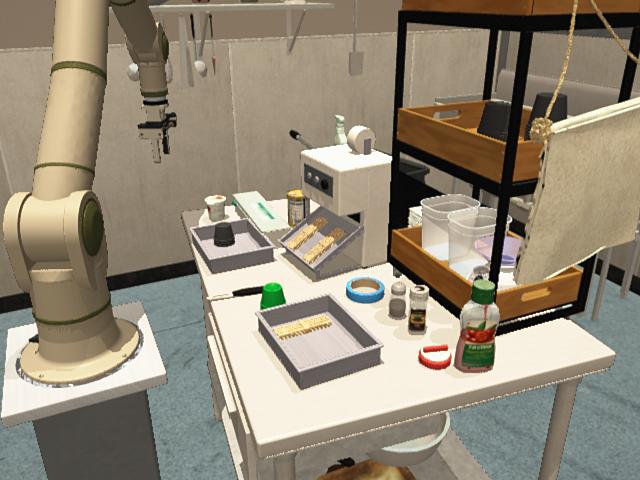

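View pics/top0.png

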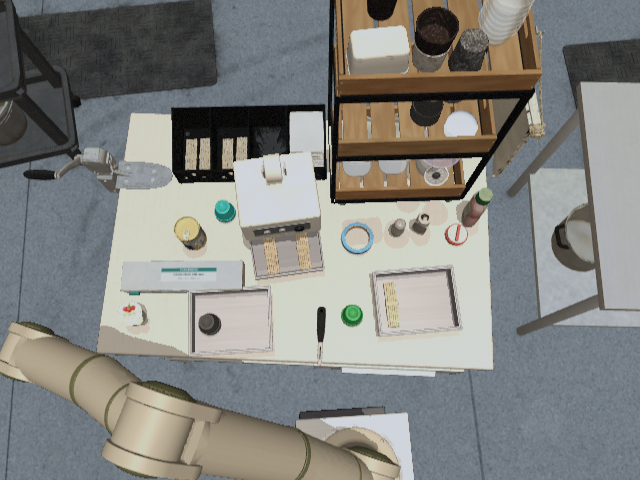

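View pics/wrist0.png

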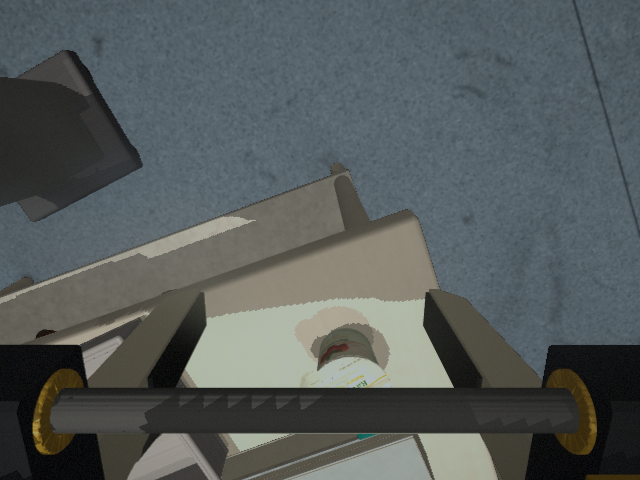

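The stirrer pan is pan_right: bundle_0 is at top (391,304) and the black cups are in pan_left at (209,323). The targets are the two tray bundles at top (271,257) and (304,253). The lookalike bundles in the black bin at (198,153) and (234,150) are not wanted. Next I'll check close crops.

```bash
python3 - <<'E'
import cv2,pickle
D=pickle.load(open("cams0.pkl","rb"))
t=D["top"]["image"][:,:,::-1]; s=D["scene"]["image"][:,:,::-1]
cv2.imwrite("pics/c1.png",cv2.resize(t[220:290,235:335],None,fx=8,fy=8,interpolation=2))
cv2.imwrite("pics/c2.png",cv2.resize(t[258:343,365:470],None,fx=7,fy=7,interpolation=2))
cv2.imwrite("pics/c3.png",cv2.resize(s[190:290,270:380],None,fx=6,fy=6,interpolation=2))
E
```

```text
(no output)
```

View pics/c1.png

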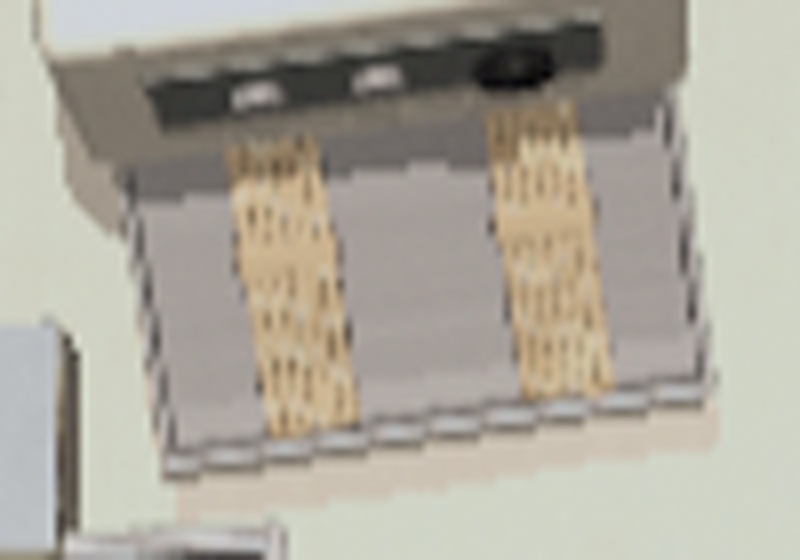

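View pics/c2.png

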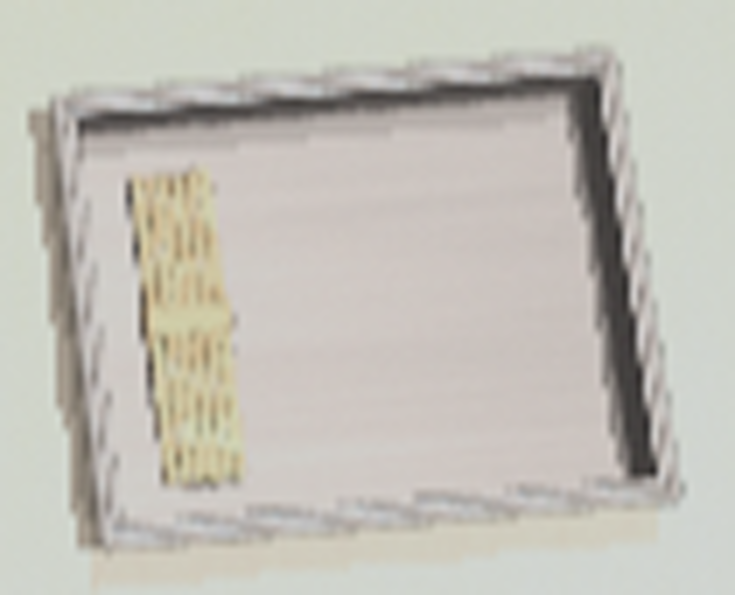

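View pics/c3.png

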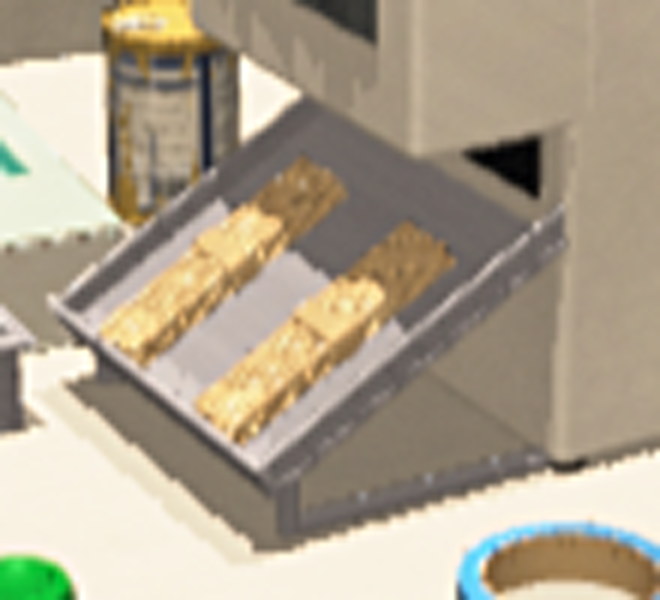

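```bash
cat > h.py <<'E'
import numpy as np,pickle,cv2
def ray(c,u,v):
    d=np.array([(u-c["cx"])/c["fx"],(v-c["cy"])/c["fy"],1.]); R=np.array(c["R"]); return -R.T@np.array(c["t"]), R.T@d
def onplane(c,u,v,p,n):
    o,d=ray(c,u,v); return o+d*(np.dot(n,p-o)/np.dot(n,d))
def onz(c,u,v,z): return onplane(c,u,v,np.array([0,0,z]),np.array([0,0,1.]))
def tri(c1,p1,c2,p2):
    o1,d1=ray(c1,*p1);o2,d2=ray(c2,*p2)
    A=np.c_[d1,-d2];s=np.linalg.lstsq(A,o2-o1,rcond=None)[0]
    a,b=o1+s[0]*d1,o2+s[1]*d2
    return (a+b)/2,np.linalg.norm(a-b)
def proj(c,X):
    q=np.array(c["R"])@X+np.array(c["t"]); return np.array([c["fx"]*q[0]/q[2]+c["cx"],c["fy"]*q[1]/q[2]+c["cy"]])
E
python3 - <<'E'
from h import *
np.set_printoptions(precision=4,suppress=True)
D=pickle.load(open("cams0.pkl","rb"));T=D["top"];S=D["scene"]
c2=lambda x,y:(365+x/7-.4,258+y/7-.4)
c1=lambda x,y:(235+x/8-.4,220+y/8-.4)
c3=lambda x,y:(270+x/6-.4,190+y/6-.4)
P=[onz(T,*c2(*p),.05) for p in [(60,97),(607,52),(672,497),(105,548)]]
print(np.array(P)); ctr=sum(P)/4; print("pan ctr",ctr)
for i in range(4): e=P[(i+1)%4]-P[i]; print(np.linalg.norm(e),np.degrees(np.arctan2(e[1],e[0])))
P=[onz(T,*c2(*p),.022) for p in [(130,178),(207,170),(240,480),(165,486)]]
print("b0",np.array(P),sum(P)/4)
for i in range(4): e=P[(i+1)%4]-P[i]; print(np.linalg.norm(e),np.degrees(np.arctan2(e[1],e[0])))
# lip
L,R=onz(T,*c1(165,462),.049),onz(T,*c1(712,384),.049)
e=L-R;print("lip",L,R,np.linalg.norm(e),np.degrees(np.arctan2(e[1],e[0]))-90)
print("lip tri",tri(T,c1(165,462),S,c3(52,302)),tri(T,c1(712,384),S,c3(265,478)))
yaw=np.arctan2(e[1],e[0])-np.pi/2
ex=np.array([np.cos(yaw),np.sin(yaw),0]);ey=np.array([-ex[1],ex[0],0]);ez=np.array([0,0,1.])
mid=(L+R)/2
low=mid+ex*.009; low[2]=.035   # lip outer edge approx 9mm ahead of floor end
sx=ex*np.cos(np.pi/6)+ez*.5; sn=-ex*.5+ez*np.cos(np.pi/6)
def tc(X): d=X-low; return d@sx,d@ey,d@sn
for nm,ps in dict(b1=[(232,150),(318,143),(355,425),(275,436)],b2=[(490,118),(578,108),(612,388),(527,396)]).items():
    print(nm)
    for p in ps: print(np.array(tc(onplane(T,*c1(*p),low+sn*.018,sn))))
np.save("m.npy",np.array([low,ex,ey,sx,sn]))
print(low,np.degrees(yaw))
for s,y in [(0,.098),(0,-.098)]:
    X=low+ey*y; print("scene px low corner", (proj(S,X)-[270,190])*6,"top",(proj(T,X)-[235,220])*8)
he=low+ex*.066+ez*.135
for y in(.105,-.105): print("hood", (proj(S,he+ey*y)-[270,190])*6,(proj(T,he+ey*y)-[235,220])*8)
E
```

```text
[[ 0.5517 -0.0963  0.05  ]
 [ 0.5567 -0.3274  0.05  ]
 [ 0.3693 -0.331   0.05  ]
 [ 0.3631 -0.0983  0.05  ]]
pan ctr [ 0.4602 -0.2133  0.05  ]
0.23119680696158365 -88.76103914261182
0.18743429317103383 -178.895851050517
0.23278005129380155 91.52009459497896
0.1885867881042255 0.6247967592630547
b0 [[ 0.5211 -0.1258  0.022 ]
 [ 0.5225 -0.1587  0.022 ]
 [ 0.3908 -0.1598  0.022 ]
 [ 0.3902 -0.1285  0.022 ]] [ 0.4562 -0.1432  0.022 ]
0.03292788895848317 -87.54434982247433
0.1317437375008399 -179.53063680104674
0.031321367785664786 90.9774726637841
0.1308898398849116 1.1644981527104359
lip [0.5558 0.2495 0.049 ] [0.5726 0.0481 0.049 ] 0.2021743186095841 4.762691423279605
lip tri (array([0.5568, 0.2495, 0.0475]), np.float64(0.001326224803768411)) (array([0.5753, 0.0476, 0.042 ]), np.float64(0.0022320645795120644))
b1
[0.1119 0.0593 0.018 ]
[0.1101 0.0284 0.018 ]
[0.0034 0.0305 0.018 ]
[0.0035 0.0599 0.018 ]
b2
[ 0.1104 -0.0341  0.018 ]
[ 0.1096 -0.066   0.018 ]
[ 0.0035 -0.0645  0.018 ]
[ 0.0051 -0.0332  0.018 ]
[0.5732 0.1495 0.035 ] 4.7626914232796045
scene px low corner [ 66.8379 322.364 ] top [171.5281 442.3018]
scene px low corner [268.5309 483.9102] top [696.909 367.454]
hood [175.3392  29.8474] [ 86.7176 173.5188]
hood [408.6889 172.0312] [689.4857  89.1251]
```

```bash
cat >> h.py <<'E'
from scipy.spatial.transform import Rotation as Ro
low,ex,ey,sx,sn=np.load("m.npy") if __import__("os").path.exists("m.npy") else [0]*5
def tray(s,y,n): return low+s*sx+y*ey+n*sn
def Rtilt(): return Ro.from_matrix(np.c_[np.cross(ey,-sn),ey,-sn])
def Rdown(yawdeg=0):
    a=np.radians(yawdeg); y=np.array([-np.sin(a),np.cos(a),0]); z=np.array([0,0,-1.]); return Ro.from_matrix(np.c_[np.cross(y,z),y,z])
def go(p,R,frac=1,fix=None):
    from station import ctrl
    o=ctrl.get_obs(); q=Ro.from_quat(o["orientation"]); 
    d=q.inv().apply(np.array(p)-o["tcp_pos"])/.3; w=(q.inv()*R).as_rotvec()/np.radians(30)
    print("tcp",np.round(o["tcp_pos"],4),"w",round(o["width"],4),"F",np.round(o["wrist_force"],1),"t",round(o["clock"],2))
    print("target",np.round(p,4),"row shift",np.round(d,3),"turn",np.round(w,3))
E
python3 - <<'E'
from h import *
D=pickle.load(open("cams0.pkl","rb"));T=D["top"]
print("b1 centre px",proj(T,tray(.068,.0445,.018)),"b2",proj(T,tray(.068,-.0495,.018)))
print("can",onz(T,190,232,.1))
p=tray(.064,.0445,.12)
go(p,Rtilt()); go(p+np.array([-.1,.15,.06]),Rdown(5))
E
```

```text
b1 centre px [270.95493034 252.24540179] b2 [303.10260971 247.71272382]
can [0.69026702 0.42858453 0.1       ]
tcp [0.3197 0.6503 0.218 ] w 0.0931 F [-0.3  0.4  1. ] t 0.15
target [0.5649 0.1935 0.1709] row shift [-1.405 -1.006  0.158] turn [-0.272 -0.976 -1.007]
tcp [0.3197 0.6503 0.218 ] w 0.0931 F [-0.3  0.4  1. ] t 0.15
target [0.4649 0.3435 0.2309] row shift [-0.886 -0.704 -0.042] turn [-0.002 -0.    -1.039]
```

Emit:
step_arm(
  series=[
    [0.58, -0.45, -0.35, -0.04, 0, 0, -0.5],
    [0.58, -0.886, -0.704, -0.042, 0, 0, -1],
    [0.58, -0.886, -0.704, -0.042, 0, 0, -1],
    [0.58, -0.886, -0.704, -0.042, 0, 0, -1],
    [0.58, -0.886, -0.704, -0.042, 0, 0, -1],
    [0.58, -0.886, -0.704, -0.042, 0, 0, -1],
    [0.58, -0.886, -0.704, -0.042, 0, 0, -1],
    [0.58, -0.886, -0.704, -0.042, 0, 0, -1],
    [0.58, -0.886, -0.704, -0.042, 0, 0, -1],
  ],
)

```text
clock: 1.05
tcp_pos: [0.4657, 0.3431, 0.2313]
orientation: [-0.032, 0.999, 0.0, 0.0]
wrist_force: [-0.4, 0.3, 0.5]
width: 0.0537
```

```bash
python3 - <<'E'
from h import *
go(tray(.064,.0445,.12),Rtilt())
from station import ctrl; print(ctrl.get_obs()["joint_positions"])
E
```

```text
tcp [0.4657 0.3431 0.2313] w 0.0537 F [-0.4  0.3  0.5] t 1.05
target [0.5649 0.1935 0.1709] row shift [-0.298 -0.519  0.201] turn [-0.009 -1.    -0.035]
[-0.62595035  0.41266232 -0.14878145  1.92180292  0.08194433  0.81275605
  0.81647516]
```

Emit:
step_arm(
  series=[
    [0.58, -0.1, -0.15, 0.03, 0, -0.28, 0],
    [0.58, -0.2, -0.3, 0.1, 0, -0.56, -0.01],
    [0.58, -0.25, -0.42, 0.15, 0, -0.8, -0.02],
    [0.58, -0.298, -0.519, 0.2, -0.009, -1, -0.035],
    [0.58, -0.298, -0.519, 0.2, -0.009, -1, -0.035],
    [0.58, -0.298, -0.519, 0.2, -0.009, -1, -0.035],
    [0.58, -0.298, -0.519, 0.2, -0.009, -1, -0.035],
  ],
)

```text
clock: 1.75
tcp_pos: [0.5597, 0.1949, 0.1766]
orientation: [-0.036, 0.97, -0.014, 0.238]
wrist_force: [0.9, -0.3, -0.8]
width: 0.0539
```

```bash
python3 - <<'E'
from h import *
from station import viewer
go(tray(.064,.0445,.004),Rtilt())
for n in["wrist","scene"]:
    c=viewer.read_camera(n);cv2.imwrite(f"pics/{n}1.png",c["image"][:,:,::-1]); pickle.dump(c,open(n+"1.pkl","wb"))
    print(n,[np.round(proj(c,tray(s,y,.018)),0) for s,y in [(.0035,.0275),(.0035,.0615),(.11,.0445)]])
E
```

```text
tcp [0.5597 0.1949 0.1766] w 0.0539 F [ 0.9 -0.3 -0.8] t 1.75
target [0.6227 0.1983 0.0705] row shift [-0.023  0.014  0.411] turn [-0.092 -0.083  0.009]
wrist [array([293., 155.]), array([346., 155.]), array([318., 310.])]
scene [array([290., 248.]), array([285., 243.]), array([316., 221.])]
```

View pics/wrist1.png

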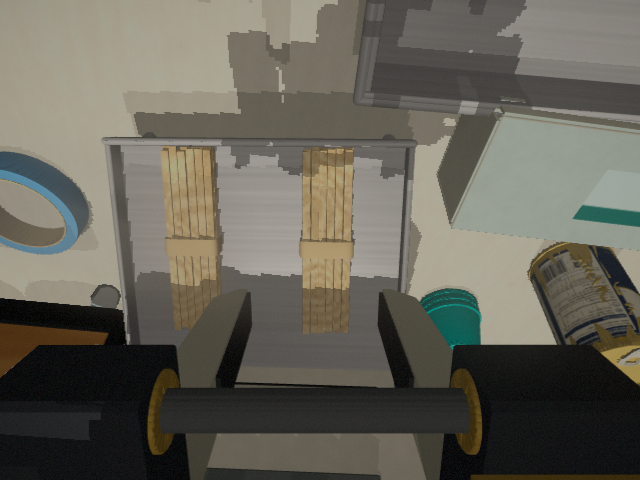

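View pics/scene1.png

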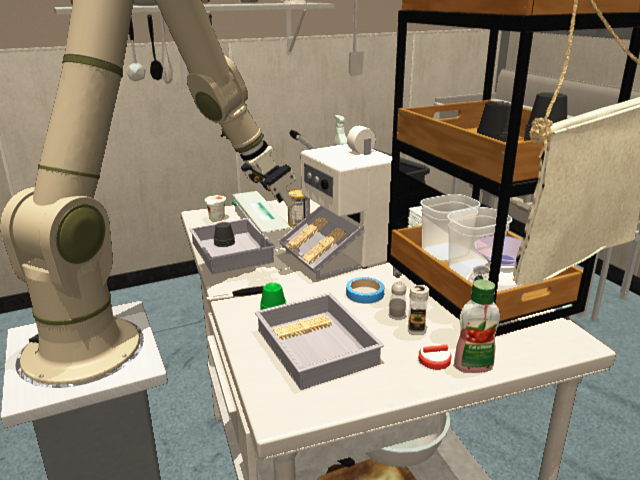

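The wrist view shows both bundles. b1 corners are at (302,149), (354,149), (350,332), (302,332). b2 corners are at (162,148), (216,147), (220,325), (175,330). I'll cross-check these against the tray frame.

```bash
python3 - <<'E'
from h import *
np.set_printoptions(precision=4,suppress=True)
c=pickle.load(open("wrist1.pkl","rb"))
def q(u,v,n): 
    d=onplane(c,u,v,low+sn*n,sn)-low; return np.array([d@sx,d@ey])
for p in [(302,149),(354,149),(350,332),(302,332),(162,148),(216,147),(220,325),(175,330)]: print(p,q(*p,.018))
print("walls tops",q(103,140,.015),q(416,140,.016),q(410,200,.014),q(115,200,.014))
go(tray(.064,.0445,.12),Rtilt())
E
```

```text
(302, 149) [-0.0001  0.0332]
(354, 149) [-0.0004  0.0662]
(350, 332) [0.1259 0.067 ]
(302, 332) [0.1269 0.0331]
(162, 148) [-0.     -0.0573]
(216, 147) [-0.0009 -0.022 ]
(220, 325) [ 0.1233 -0.0255]
(175, 330) [ 0.1282 -0.0584]
walls tops [-0.0047 -0.0973] [-0.0062  0.105 ] [0.0322 0.1039] [ 0.035  -0.0942]
tcp [0.5596 0.1937 0.1764] w 0.0542 F [-0.1  0.7 -0.5] t 1.85
target [0.5649 0.1935 0.1709] row shift [-0.007 -0.001  0.024] turn [-0.095 -0.085  0.009]
```

Emit:
step_arm(
  series=[
    [0.58, -0.007, 0, 0.05, -0.095, -0.085, 0.009],
    [0.58, -0.007, 0, 0.05, -0.095, -0.085, 0.009],
    [0.58, -0.007, 0, 0.05, -0.095, -0.085, 0.009],
    [0.58, -0.007, 0, 0.05, -0.095, -0.085, 0.009],
  ],
)

```text
clock: 2.25
tcp_pos: [0.5686, 0.193, 0.1643]
orientation: [-0.039, 0.965, 0.01, 0.258]
wrist_force: [-0.9, -1.0, -0.5]
width: 0.054
```

```bash
python3 - <<'E'
from h import *
from station import viewer
np.set_printoptions(precision=4,suppress=True)
go(tray(.064,.0445,.004),Rtilt())
c=viewer.read_camera("wrist");cv2.imwrite("pics/wrist2.png",c["image"][:,:,::-1]); pickle.dump(c,open("wrist2.pkl","wb"))
from station import ctrl
o=ctrl.get_obs(); print(o["joint_positions"], Ro.from_quat(o["orientation"]).as_matrix()); print(Rtilt().as_matrix())
c=viewer.read_camera("top");cv2.imwrite("pics/top2.png",cv2.resize(c["image"][200:300,220:370,::-1],None,fx=5,fy=5))
E
```

```text
tcp [0.5686 0.193  0.1643] w 0.054 F [-0.9 -1.  -0.5] t 2.25
target [0.6227 0.1983 0.0705] row shift [-0.001  0.003  0.361] turn [-0.002 -0.002 -0.004]
[-0.5077  0.4356 -0.0575  2.3297  1.9313  0.272  -0.785 ] [[-0.8638 -0.0801  0.4975]
 [-0.0695  0.9968  0.0398]
 [-0.4991 -0.0002 -0.8666]]
[[-0.863  -0.083   0.4983]
 [-0.0719  0.9965  0.0415]
 [-0.5     0.     -0.866 ]]
```

View pics/wrist2.png

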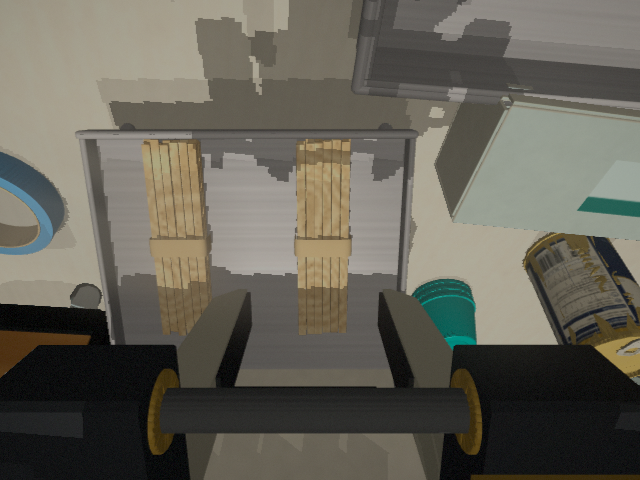

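View pics/top2.png

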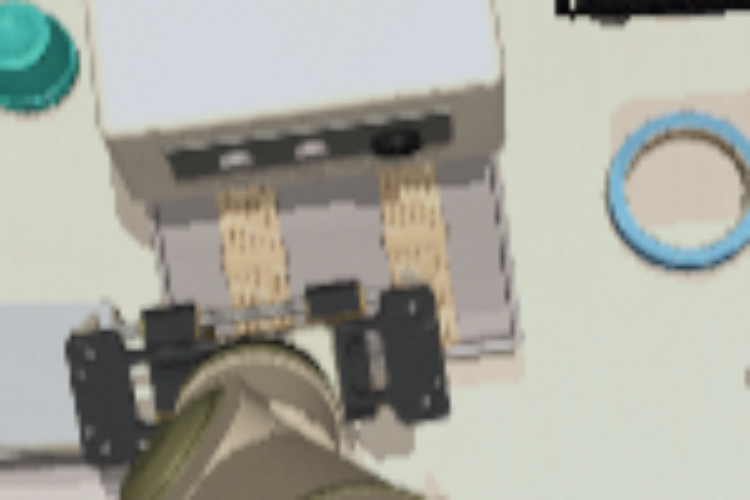

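```bash
python3 - <<'E'
from h import *
np.set_printoptions(precision=4,suppress=True)
c=pickle.load(open("wrist2.pkl","rb"))
def q(u,v,n): 
    d=onplane(c,u,v,low+sn*n,sn)-low; return np.array([d@sx,d@ey])
for p in [(298,140),(350,140),(347,332),(299,332),(144,142),(199,141),(212,325),(164,333)]: print(p,q(*p,.018))
print("walls tops",q(79,133,.016),q(416,132,.016),q(410,200,.014),q(90,200,.014))
print("axis px",proj(c,tray(.064,.0445,.0)),proj(c,tray(.064,.0445,.018)))
R=Rtilt();print("fingers tip axis px",[proj(c,np.array([0.5686,0.193,0.1643])+Ro.from_matrix([[-0.8638,-0.0801,0.4975],[-0.0695,0.9968,0.0398],[-0.4991,-0.0002,-0.8666]]).apply([0,y,0])) for y in(-.027,0,.027)])
E
```

```text
(298, 140) [-0.001   0.0344]
(350, 140) [-0.001   0.0651]
(347, 332) [0.1257 0.0659]
(299, 332) [0.1257 0.0334]
(144, 142) [-0.     -0.0567]
(199, 141) [-0.0005 -0.0241]
(212, 325) [ 0.1203 -0.025 ]
(164, 333) [ 0.1263 -0.0579]
walls tops [-0.0052 -0.0955] [-0.0054  0.1042] [0.0359 0.1037] [ 0.0356 -0.0962]
axis px [315.232  236.9336] [315.2519 244.9755]
fingers tip axis px [array([249.7298, 311.7878]), array([313.4792, 311.8136]), array([377.2194, 311.8393])]
```

Emit:
step_arm(
  series=[
    [0.58, 0, 0.005, 0.08, 0, 0, 0],
    [0.58, -0.001, 0.012, 0.16, 0, 0, 0],
    [0.58, -0.001, 0.012, 0.22, 0, 0, 0],
    [0.58, -0.001, 0.012, 0.22, 0, 0, 0],
    [0.58, -0.001, 0.012, 0.22, 0, 0, 0],
  ],
)

```text
clock: 2.85
tcp_pos: [0.6014, 0.1988, 0.1076]
orientation: [-0.039, 0.965, 0.01, 0.258]
wrist_force: [0.0, -0.7, 0.5]
width: 0.0538
```

```bash
python3 - <<'E'
from h import *
from station import viewer
np.set_printoptions(precision=4,suppress=True)
go(tray(.064,.047,.004),Rtilt())
c=viewer.read_camera("wrist");cv2.imwrite("pics/wrist3.png",c["image"][:,:,::-1]); pickle.dump(c,open("wrist3.pkl","wb"))
E
```

```text
tcp [0.6014 0.1988 0.1076] w 0.0538 F [ 0.  -0.7  0.5] t 2.85
target [0.6225 0.2008 0.0705] row shift [0.001 0.001 0.143] turn [-0.004 -0.002 -0.004]
```

View pics/wrist3.png

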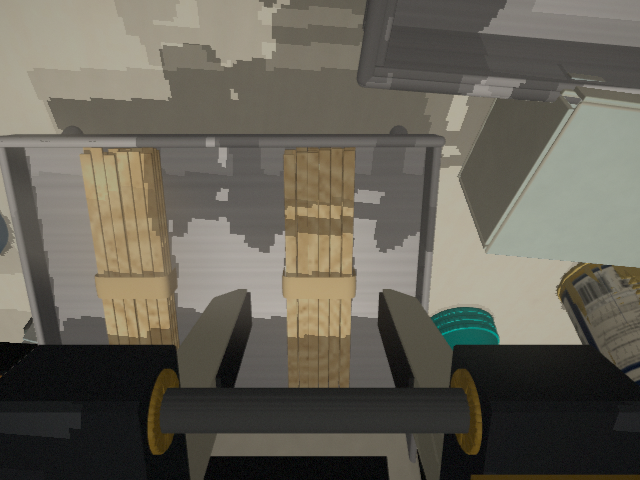

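Emit:
step_arm(
  series=[
    [0.58, 0, 0.004, 0.03, 0, 0, 0],
    [0.58, 0, 0.008, 0.07, 0, 0, 0],
    [0.58, 0, 0.008, 0.11, 0, 0, 0],
    [0.58, 0, 0.008, 0.138, 0, 0, 0],
    [0.58, 0, 0.008, 0.138, 0, 0, 0],
    [0.58, 0, 0.008, 0.138, 0, 0, 0],
  ],
  squeeze=15,
)

```text
clock: 3.5
tcp_pos: [0.6221, 0.2023, 0.0713]
orientation: [-0.039, 0.965, 0.01, 0.258]
wrist_force: [-0.1, -0.5, -0.1]
width: 0.0541
```

Emit:
step_arm(
  series=[
    [0.2, 0, 0, 0, 0, 0, 0],
    [0.2, 0, 0, 0, 0, 0, 0],
    [0.2, 0, 0, 0, 0, 0, 0],
    [0.2, 0, 0, 0, 0, 0, 0],
    [0.2, 0, 0, 0, 0, 0, 0],
    [0.2, 0, 0, 0, 0, 0, 0],
  ],
  squeeze=15,
)

```text
clock: 4.1
tcp_pos: [0.6223, 0.2028, 0.0722]
orientation: [-0.039, 0.965, 0.011, 0.259]
wrist_force: [-3.2, -1.2, 5.2]
width: 0.0336
```

```bash
python3 - <<'E'
from h import *
from station import viewer
np.set_printoptions(precision=4,suppress=True)
go(tray(.064,.049,.004),Rtilt())
c=viewer.read_camera("wrist");cv2.imwrite("pics/wrist4.png",c["image"][:,:,::-1])
E
```

```text
tcp [0.6223 0.2028 0.0722] w 0.0336 F [-3.2 -1.2  5.2] t 4.1
target [0.6223 0.2028 0.0705] row shift [0.003 0.    0.005] turn [-0.002  0.001 -0.005]
```

View pics/wrist4.png

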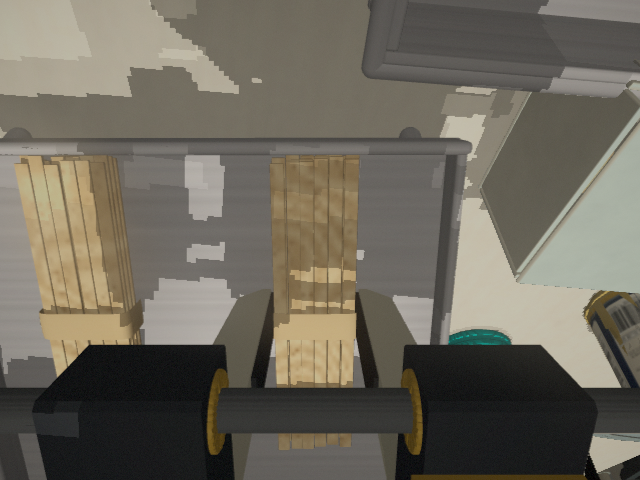

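Emit:
step_arm(
  series=[
    [0.2, 0, 0, -0.03, 0, 0, 0],
    [0.2, 0, 0, -0.07, 0, 0, 0],
    [0.2, 0.03, 0, -0.11, 0, 0, 0],
    [0.2, 0.11, 0, -0.165, 0, 0, 0],
    [0.2, 0.21, 0, -0.23, 0, 0, 0],
    [0.2, 0.31, 0, -0.29, 0, 0, 0],
    [0.2, 0.41, 0, -0.345, 0, 0, 0],
    [0.2, 0.49, 0, -0.39, 0, 0, 0],
    [0.2, 0.49, 0, -0.39, 0, 0, 0],
    [0.2, 0.49, 0, -0.39, 0, 0, 0],
  ],
)

```text
clock: 5.15
tcp_pos: [0.4471, 0.1971, 0.0988]
orientation: [-0.041, 0.966, 0.008, 0.255]
wrist_force: [-0.5, 0.8, -1.3]
width: 0.0336
```

```bash
python3 - <<'E'
from h import *
from station import viewer,ctrl
np.set_printoptions(precision=4,suppress=True)
go([.4585,.05,.19],Rdown(1.0));go([.4585,-.207,.16],Rdown(1.0))
print(ctrl.get_obs()["joint_positions"])
for n in ["wrist","scene"]:
    c=viewer.read_camera(n);cv2.imwrite(f"pics/{n}5.png",c["image"][:,:,::-1])
E
```

```text
tcp [0.4471 0.1971 0.0988] w 0.0336 F [-0.5  0.8 -1.3] t 5.15
target [0.4585 0.05   0.19  ] row shift [-0.146 -0.494 -0.263] turn [0.022 0.987 0.127]
tcp [0.4471 0.1971 0.0988] w 0.0336 F [-0.5  0.8 -1.3] t 5.15
target [ 0.4585 -0.207   0.16  ] row shift [-0.032 -1.347 -0.208] turn [0.022 0.987 0.127]
[ 0.0146  0.8165 -1.2147  2.5603  1.777   1.1526 -0.9068]
```

View pics/wrist5.png

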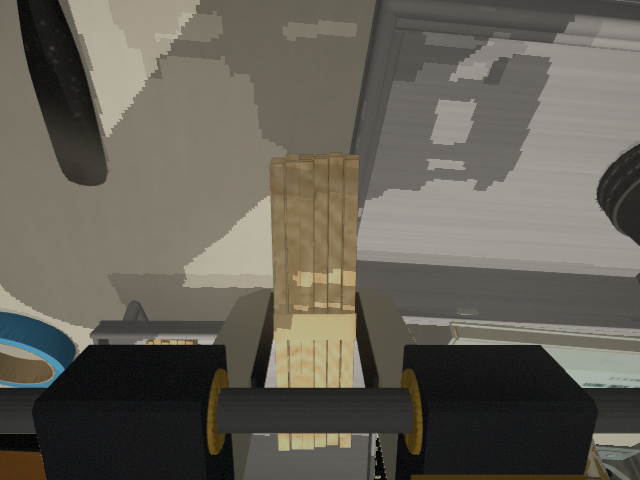

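View pics/scene5.png

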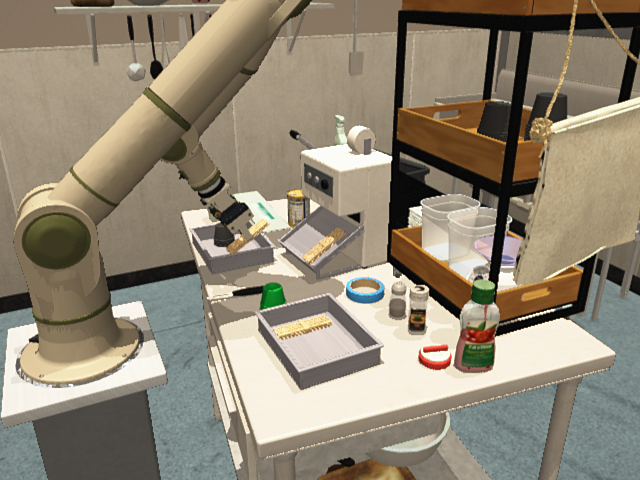

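Emit:
step_arm(
  series=[
    [0.2, -0.03, -0.03, -0.06, 0, 0.1, 0.01],
    [0.2, -0.06, -0.08, -0.12, 0, 0.25, 0.03],
    [0.2, -0.09, -0.16, -0.18, 0.01, 0.4, 0.05],
    [0.2, -0.12, -0.25, -0.23, 0.015, 0.55, 0.07],
    [0.2, -0.146, -0.34, -0.263, 0.02, 0.7, 0.09],
    [0.2, -0.146, -0.42, -0.263, 0.022, 0.85, 0.11],
    [0.2, -0.146, -0.494, -0.263, 0.022, 0.987, 0.127],
    [0.2, -0.146, -0.494, -0.263, 0.022, 0.987, 0.127],
    [0.2, -0.146, -0.494, -0.263, 0.022, 0.987, 0.127],
    [0.2, -0.146, -0.494, -0.263, 0.022, 0.987, 0.127],
  ],
)

```text
clock: 6.25
tcp_pos: [0.4592, 0.0498, 0.1885]
orientation: [-0.008, 1.0, -0.001, 0.001]
wrist_force: [0.2, -0.6, -0.9]
width: 0.0336
```

```bash
python3 - <<'E'
from h import *
from station import viewer,ctrl
np.set_printoptions(precision=4,suppress=True)
go([.4585,-.207,.16],Rdown(1.0))
o=ctrl.get_obs();print(o["joint_positions"],o["joint_velocities"])
E
```

```text
tcp [0.4592 0.0498 0.1885] w 0.0336 F [ 0.2 -0.6 -0.9] t 6.25
target [ 0.4585 -0.207   0.16  ] row shift [ 0.016 -0.856  0.097] turn [-0.003  0.004 -0.004]
[ 0.6126  0.6005 -1.2286  2.1716  0.7515  0.8991  0.5092] [-0.0055  0.007  -0.0266 -0.0023 -0.0113  0.0127  0.0127]
```

Emit:
step_arm(
  series=[
    [0.2, 0, -0.08, 0, 0, 0, 0],
    [0.2, 0.005, -0.2, 0, 0, 0, 0],
    [0.2, 0.01, -0.33, 0.02, 0, 0, 0],
    [0.2, 0.016, -0.46, 0.04, 0, 0, 0],
    [0.2, 0.016, -0.59, 0.06, 0, 0, 0],
    [0.2, 0.016, -0.7, 0.08, 0, 0, 0],
    [0.2, 0.016, -0.8, 0.097, 0, 0, 0],
    [0.2, 0.016, -0.856, 0.097, -0.003, 0.004, -0.004],
    [0.2, 0.016, -0.856, 0.097, -0.003, 0.004, -0.004],
    [0.2, 0.016, -0.856, 0.097, -0.003, 0.004, -0.004],
  ],
)

```text
clock: 7.25
tcp_pos: [0.4585, -0.2058, 0.1595]
orientation: [-0.009, 1.0, 0.001, -0.001]
wrist_force: [0.1, 0.9, -0.9]
width: 0.0338
```

```bash
python3 - <<'E'
from h import *
from station import viewer,ctrl
np.set_printoptions(precision=4,suppress=True)
go([.4585,-.207,.01],Rdown(1.0))
o=ctrl.get_obs();print(o["joint_positions"])
for n in ["wrist","top"]:
    c=viewer.read_camera(n);im=c["image"][:,:,::-1]
    pickle.dump(c,open(n+"6.pkl","wb"))
    if n=="top": im=cv2.resize(im[240:350,350:500],None,fx=5,fy=5)
    cv2.imwrite(f"pics/{n}6.png",im)
E
```

```text
tcp [ 0.4585 -0.2058  0.1595] w 0.0338 F [ 0.1  0.9 -0.9] t 7.25
target [ 0.4585 -0.207   0.01  ] row shift [-0.001 -0.005  0.498] turn [ 0.003 -0.004  0.002]
[ 1.0961  0.7036 -1.204   2.1138  0.8448  0.9373  0.9916]
```

View pics/wrist6.png

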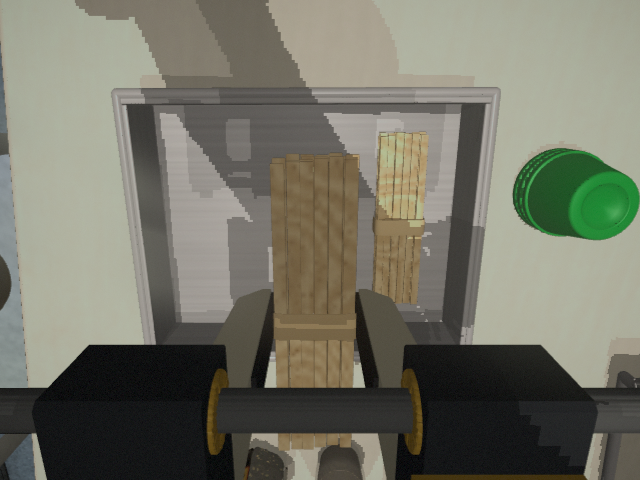

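View pics/top6.png

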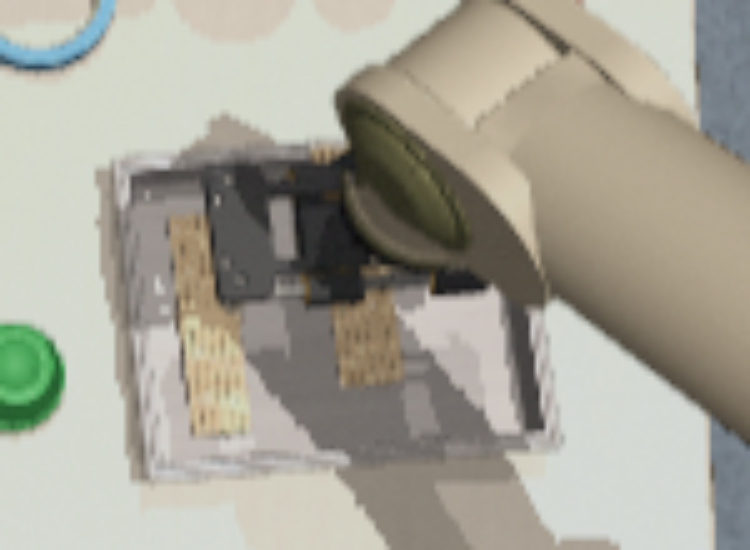

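```bash
python3 - <<'E'
from h import *
np.set_printoptions(precision=4,suppress=True)
c=pickle.load(open("wrist6.pkl","rb"))
for n,p,z in [("rim near R",(114,90),.05),("rim near L",(499,88),.05),("rimin",(127,104),.05),("rimin",(487,104),.05),("floor R",(175,323),.004),("floorL",(457,323),.004),("b0",(378,133),.022),("b0",(428,133),.022),("b0",(419,303),.022),("b0",(374,300),.022)]: print(n,onz(c,*p,z))
E
```

```text
rim near R [ 0.3679 -0.3281  0.05  ]
rim near L [ 0.3624 -0.0956  0.05  ]
rimin [ 0.3758 -0.3211  0.05  ]
rimin [ 0.3717 -0.1016  0.05  ]
floor R [ 0.5481 -0.319   0.004 ]
floorL [ 0.5439 -0.0855  0.004 ]
b0 [ 0.3915 -0.163   0.022 ]
b0 [ 0.3908 -0.1287  0.022 ]
b0 [ 0.518  -0.1235  0.022 ]
b0 [ 0.5161 -0.1584  0.022 ]
```

Emit:
step_arm(
  series=[
    [0.2, 0, -0.01, 0.06, 0, 0, 0],
    [0.2, 0, -0.017, 0.17, 0, 0, 0],
    [0.2, 0, -0.017, 0.28, 0, 0, 0],
    [0.2, 0, -0.017, 0.37, 0, 0, 0],
    [0.2, 0, -0.017, 0.43, 0, 0, 0],
    [0.2, 0, -0.017, 0.47, 0, 0, 0],
    [0.2, 0, -0.017, 0.492, 0, 0, 0],
    [0.2, 0, -0.017, 0.492, 0, 0, 0],
    [0.2, 0, -0.017, 0.492, 0, 0, 0],
  ],
)

```text
clock: 8.25
tcp_pos: [0.4586, -0.2113, 0.0125]
orientation: [-0.009, 1.0, 0.001, -0.001]
wrist_force: [0.0, 0.5, -1.0]
width: 0.0339
```

Emit:
step_arm(
  series=[
    [0.44, 0, 0, 0, 0, 0, 0],
    [0.44, 0, 0, 0, 0, 0, 0],
    [0.44, 0, 0, 0, 0, 0, 0],
    [0.44, 0, 0, 0, 0, 0, 0],
  ],
)

```text
clock: 8.65
tcp_pos: [0.4582, -0.212, 0.0121]
orientation: [-0.008, 1.0, 0.001, -0.001]
wrist_force: [0.3, -0.5, -0.0]
width: 0.0414
```

Emit:
step_arm(
  series=[
    [0.44, 0, 0, -0.05, 0, 0, 0],
    [0.44, 0, 0, -0.12, 0, 0, 0],
    [0.44, 0, 0, -0.22, 0, 0, 0],
    [0.44, 0, 0, -0.35, 0, 0, 0],
    [0.44, 0, 0, -0.5, 0, 0, 0],
    [0.44, 0, 0, -0.6, 0, 0, 0],
    [0.44, 0, 0, -0.6, 0, 0, 0],
  ],
)

```text
clock: 9.35
tcp_pos: [0.4604, -0.2123, 0.1955]
orientation: [-0.008, 1.0, -0.0, 0.001]
wrist_force: [-0.0, -0.2, -0.1]
width: 0.0407
```

```bash
python3 - <<'E'
from h import *
from station import viewer,ctrl
np.set_printoptions(precision=4,suppress=True)
go(tray(.064,-.0445,.13),Rtilt());go([.50,.06,.21],Rdown(4.76))
o=ctrl.get_obs();print(o["joint_positions"])
for n in ["wrist"]:
    c=viewer.read_camera(n);im=c["image"][:,:,::-1]
    pickle.dump(c,open(n+"7.pkl","wb"))
    cv2.imwrite(f"pics/{n}7.png",im)
E
```

```text
tcp [ 0.4604 -0.2123  0.1955] w 0.0407 F [-0.  -0.2 -0.1] t 9.35
target [0.5673 0.1044 0.1796] row shift [-0.374  1.05   0.054] turn [-0.034 -0.995 -0.124]
tcp [ 0.4604 -0.2123  0.1955] w 0.0407 F [-0.  -0.2 -0.1] t 9.35
target [0.5  0.06 0.21] row shift [-0.147  0.906 -0.048] turn [-0.001  0.005 -0.127]
[ 1.1328  0.6502 -1.2264  2.0727  0.7617  0.9718  1.081 ]
```

View pics/wrist7.png

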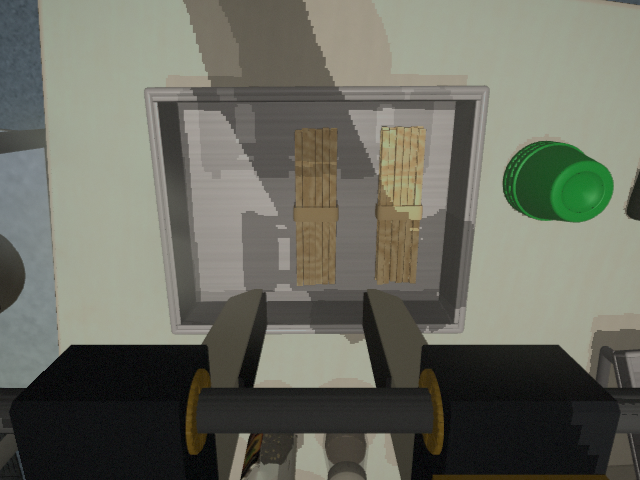

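Bundle 1 lies flat in the pan at about (316,207), beside bundle_0 at (400,205). The left part of the pan is free. Now back for bundle 2.

Emit:
step_arm(
  series=[
    [0.58, -0.02, 0.1, -0.02, 0, 0, -0.01],
    [0.58, -0.05, 0.25, -0.04, 0, 0, -0.03],
    [0.58, -0.08, 0.4, -0.048, 0, 0, -0.06],
    [0.58, -0.1, 0.56, -0.048, 0, 0, -0.08],
    [0.58, -0.12, 0.71, -0.048, 0, 0, -0.1],
    [0.58, -0.147, 0.84, -0.048, 0, 0, -0.127],
    [0.58, -0.147, 0.906, -0.048, 0, 0.005, -0.127],
    [0.58, -0.147, 0.906, -0.048, 0, 0.005, -0.127],
    [0.58, -0.147, 0.906, -0.048, 0, 0.005, -0.127],
  ],
)

```text
clock: 10.3
tcp_pos: [0.4975, 0.0598, 0.2057]
orientation: [-0.042, 0.999, 0.001, -0.004]
wrist_force: [0.0, -1.0, -0.5]
width: 0.0539
```

```bash
python3 - <<'E'
from h import *
from station import viewer,ctrl
np.set_printoptions(precision=4,suppress=True)
go(tray(.064,-.041,.10),Rtilt())
o=ctrl.get_obs();print(o["joint_positions"])
E
```

```text
tcp [0.4975 0.0598 0.2057] w 0.0539 F [ 0.  -1.  -0.5] t 10.3
target [0.582  0.1091 0.1536] row shift [-0.296  0.14   0.172] turn [ 0.004 -1.013  0.002]
[ 0.5743  0.6085 -1.1921  2.0684  0.7001  0.9581  0.6559]
```

Emit:
step_arm(
  series=[
    [0.58, -0.06, 0.02, 0, 0, -0.15, 0],
    [0.58, -0.12, 0.05, 0.03, 0, -0.35, 0],
    [0.58, -0.18, 0.08, 0.06, 0, -0.55, 0],
    [0.58, -0.24, 0.11, 0.11, 0, -0.75, 0],
    [0.58, -0.29, 0.14, 0.15, 0.004, -0.92, 0],
    [0.58, -0.296, 0.14, 0.172, 0.004, -1, 0.002],
    [0.58, -0.296, 0.14, 0.172, 0.004, -1, 0.002],
    [0.58, -0.296, 0.14, 0.172, 0.004, -1, 0.002],
    [0.58, -0.296, 0.14, 0.172, 0.004, -1, 0.002],
  ],
)

```text
clock: 11.2
tcp_pos: [0.5827, 0.108, 0.1543]
orientation: [-0.039, 0.966, 0.01, 0.255]
wrist_force: [0.7, 0.8, -0.4]
width: 0.0536
```

```bash
python3 - <<'E'
from h import *
from station import viewer,ctrl
np.set_printoptions(precision=4,suppress=True)
go(tray(.064,-.041,.045),Rtilt())
o=ctrl.get_obs();print(o["joint_positions"])
for n in ["wrist"]:
    c=viewer.read_camera(n);im=c["image"][:,:,::-1]
    pickle.dump(c,open(n+"8.pkl","wb"))
    cv2.imwrite(f"pics/{n}8.png",im)
E
```

```text
tcp [0.5827 0.108  0.1543] w 0.0536 F [ 0.7  0.8 -0.4] t 11.2
target [0.6094 0.1114 0.106 ] row shift [0.002 0.004 0.184] turn [-0.003 -0.013 -0.005]
[ 0.2731  0.5777 -0.8882  2.3276  1.7799  0.6118 -0.4131]
```

View pics/wrist8.png

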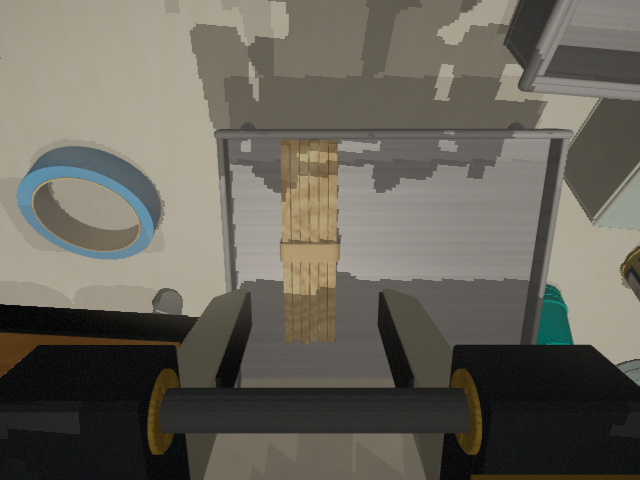

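Emit:
step_arm(
  series=[
    [0.58, 0, -0.002, 0.05, 0, 0, 0],
    [0.58, 0.002, -0.004, 0.12, 0, -0.013, -0.005],
    [0.58, 0.002, -0.004, 0.19, 0, -0.013, -0.005],
    [0.58, 0.002, -0.004, 0.25, 0, -0.013, -0.005],
    [0.58, 0.002, -0.004, 0.29, 0, -0.013, -0.005],
    [0.58, 0.002, -0.004, 0.315, 0, -0.013, -0.005],
    [0.58, 0.002, -0.004, 0.315, 0, -0.013, -0.005],
    [0.58, 0.002, -0.004, 0.315, 0, -0.013, -0.005],
  ],
)

```text
clock: 12.05
tcp_pos: [0.6289, 0.1122, 0.0729]
orientation: [-0.041, 0.965, 0.011, 0.259]
wrist_force: [-0.1, -0.0, 0.8]
width: 0.0538
```

Emit:
step_arm(
  series=[
    [0.2, 0, 0, 0, 0, 0, 0],
    [0.2, 0, 0, 0, 0, 0, 0],
    [0.2, 0, 0, 0, 0, 0, 0],
    [0.2, 0, 0, 0, 0, 0, 0],
    [0.2, 0, 0, 0, 0, 0, 0],
    [0.2, 0, 0, 0, 0, 0, 0],
  ],
  squeeze=15,
)

```text
clock: 12.65
tcp_pos: [0.6292, 0.1121, 0.073]
orientation: [-0.041, 0.965, 0.01, 0.26]
wrist_force: [-2.3, -1.6, 5.6]
width: 0.0333
```

```bash
python3 - <<'E'
from h import *
from station import viewer,ctrl
np.set_printoptions(precision=4,suppress=True)
go(tray(.064,-.0435,.0055),Rtilt())
o=ctrl.get_obs();print(o["joint_positions"])
for n in ["wrist"]:
    c=viewer.read_camera(n);im=c["image"][:,:,::-1]
    cv2.imwrite(f"pics/{n}9.png",im)
E
```

```text
tcp [0.6292 0.1121 0.073 ] w 0.0333 F [-2.3 -1.6  5.6] t 12.65
target [0.6293 0.1106 0.0718] row shift [ 0.002 -0.005  0.003] turn [-0.001  0.005  0.003]
[ 0.2455  0.7898 -0.8607  2.284   1.9985  0.7408 -0.5323]
```

View pics/wrist9.png

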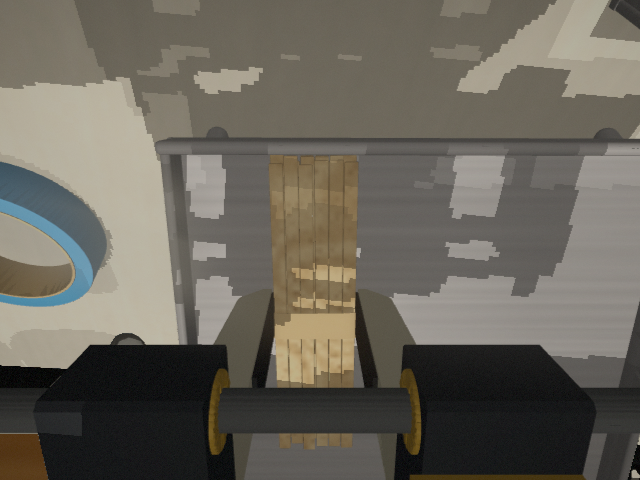

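Emit:
step_arm(
  series=[
    [0.2, 0, 0, -0.03, 0, 0, 0],
    [0.2, 0, 0, -0.07, 0, 0, 0],
    [0.2, 0.03, 0, -0.11, 0, 0, 0],
    [0.2, 0.11, 0, -0.16, 0, 0, 0],
    [0.2, 0.2, 0, -0.22, 0, 0, 0],
    [0.2, 0.28, 0, -0.27, 0, 0, 0],
    [0.2, 0.32, 0, -0.3, 0, 0, 0],
    [0.2, 0.32, 0, -0.3, 0, 0, 0],
  ],
)

```text
clock: 13.5
tcp_pos: [0.4985, 0.1009, 0.1025]
orientation: [-0.042, 0.965, 0.011, 0.259]
wrist_force: [0.2, 0.5, 0.2]
width: 0.0332
```

```bash
python3 - <<'E'
from h import *
from station import viewer,ctrl
np.set_printoptions(precision=4,suppress=True)
go([.4585,.02,.20],Rdown(1.0))
o=ctrl.get_obs();print(o["joint_positions"])
E
```

```text
tcp [0.4985 0.1009 0.1025] w 0.0332 F [0.2 0.5 0.2] t 13.5
target [0.4585 0.02   0.2   ] row shift [-0.027 -0.258 -0.359] turn [0.032 1.    0.131]
[ 0.2381  0.7008 -0.9931  2.5522  2.0204  0.8641 -0.7819]
```

Emit:
step_arm(
  series=[
    [0.2, -0.02, -0.01, -0.07, 0, 0.08, 0],
    [0.2, -0.03, -0.04, -0.15, 0, 0.22, 0.02],
    [0.2, -0.03, -0.08, -0.23, 0.01, 0.38, 0.04],
    [0.2, -0.03, -0.13, -0.3, 0.015, 0.55, 0.07],
    [0.2, -0.027, -0.18, -0.359, 0.02, 0.7, 0.09],
    [0.2, -0.027, -0.23, -0.359, 0.03, 0.86, 0.11],
    [0.2, -0.027, -0.258, -0.359, 0.032, 1, 0.131],
    [0.2, -0.027, -0.258, -0.359, 0.032, 1, 0.131],
    [0.2, -0.027, -0.258, -0.359, 0.032, 1, 0.131],
    [0.2, -0.027, -0.258, -0.359, 0.032, 1, 0.131],
  ],
)

```text
clock: 14.5
tcp_pos: [0.4613, 0.0202, 0.1992]
orientation: [-0.007, 1.0, 0.001, 0.002]
wrist_force: [0.3, -0.1, -1.5]
width: 0.0334
```

```bash
python3 - <<'E'
from h import *
from station import viewer,ctrl
np.set_printoptions(precision=4,suppress=True)
go([.4585,-.275,.16],Rdown(1.0))
o=ctrl.get_obs();print(o["joint_positions"])
E
```

```text
tcp [0.4613 0.0202 0.1992] w 0.0334 F [ 0.3 -0.1 -1.5] t 14.5
target [ 0.4585 -0.275   0.16  ] row shift [ 0.023 -0.984  0.129] turn [ 0.002  0.007 -0.008]
[ 0.5902  0.4877 -1.0399  2.1661  0.5969  0.8034  0.7511]
```

Emit:
step_arm(
  series=[
    [0.2, 0, -0.08, 0, 0, 0, 0],
    [0.2, 0.005, -0.2, 0, 0, 0, 0],
    [0.2, 0.01, -0.34, 0.02, 0, 0, 0],
    [0.2, 0.02, -0.48, 0.04, 0, 0, 0],
    [0.2, 0.023, -0.62, 0.07, 0, 0, 0],
    [0.2, 0.023, -0.76, 0.1, 0, 0, 0],
    [0.2, 0.023, -0.88, 0.129, 0, 0.005, -0.005],
    [0.2, 0.023, -0.984, 0.129, 0.002, 0.007, -0.008],
    [0.2, 0.023, -0.984, 0.129, 0.002, 0.007, -0.008],
    [0.2, 0.023, -0.984, 0.129, 0.002, 0.007, -0.008],
  ],
)

```text
clock: 15.5
tcp_pos: [0.4581, -0.2739, 0.1602]
orientation: [-0.01, 1.0, -0.0, -0.001]
wrist_force: [-0.2, 0.7, -0.4]
width: 0.0333
```

```bash
python3 - <<'E'
from h import *
from station import viewer,ctrl
np.set_printoptions(precision=4,suppress=True)
go([.4585,-.275,.012],Rdown(1.0))
o=ctrl.get_obs();print(o["joint_positions"])
for n in ["wrist"]:
    c=viewer.read_camera(n);im=c["image"][:,:,::-1]
    cv2.imwrite(f"pics/{n}10.png",im)
for n,p,z in [("b1 -y edge near",(0,0),.022)]: pass
pickle.dump(c,open("wrist10.pkl","wb"))
E
```

```text
tcp [ 0.4581 -0.2739  0.1602] w 0.0333 F [-0.2  0.7 -0.4] t 15.5
target [ 0.4585 -0.275   0.012 ] row shift [-0.002 -0.003  0.494] turn [-0.002 -0.003  0.004]
[ 1.0915  0.6292 -0.9805  2.0533  0.7144  0.8447  1.2796]
```

View pics/wrist10.png

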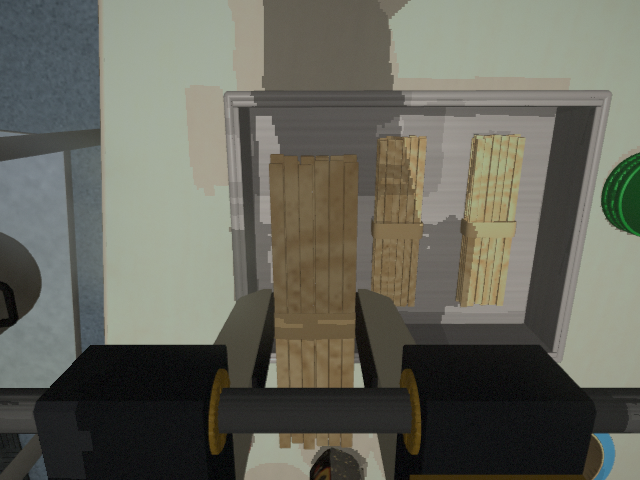

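```bash
python3 - <<'E'
from h import *
np.set_printoptions(precision=4,suppress=True)
c=pickle.load(open("wrist10.pkl","rb"))
for p,z in [((379,137),.022),((372,303),.022),((417,303),.022),((237,106),.05),((241,250),.05),((594,104),.05)]: print(p,onz(c,*p,z))
E
```

```text
(379, 137) [ 0.3937 -0.2305  0.022 ]
(372, 303) [ 0.5186 -0.228   0.022 ]
(417, 303) [ 0.5179 -0.1933  0.022 ]
(237, 106) [ 0.3754 -0.3227  0.05  ]
(241, 250) [ 0.4682 -0.323   0.05  ]
(594, 104) [ 0.37   -0.1046  0.05  ]
```

Emit:
step_arm(
  series=[
    [0.2, 0, -0.005, 0.06, 0, 0, 0],
    [0.2, -0.002, -0.006, 0.17, 0, 0, 0],
    [0.2, -0.002, -0.006, 0.28, 0, 0, 0],
    [0.2, -0.002, -0.006, 0.37, 0, 0, 0],
    [0.2, -0.002, -0.006, 0.43, 0, 0, 0],
    [0.2, -0.002, -0.006, 0.47, 0, 0, 0],
    [0.2, -0.002, -0.006, 0.493, 0, 0, 0],
    [0.2, -0.002, -0.006, 0.493, 0, 0, 0],
    [0.2, -0.002, -0.006, 0.493, 0, 0, 0],
  ],
)

```text
clock: 16.45
tcp_pos: [0.4592, -0.2758, 0.0132]
orientation: [-0.01, 1.0, -0.0, -0.001]
wrist_force: [0.2, -0.5, -0.7]
width: 0.0336
```

Emit:
step_arm(
  series=[
    [0.44, 0, 0, 0, 0, 0, 0],
    [0.44, 0, 0, 0, 0, 0, 0],
    [0.44, 0, 0, 0, 0, 0, 0],
    [0.44, 0, 0, 0, 0, 0, 0],
  ],
)

```text
clock: 16.85
tcp_pos: [0.4588, -0.2768, 0.0128]
orientation: [-0.009, 1.0, -0.0, -0.001]
wrist_force: [1.1, -0.0, -0.2]
width: 0.0406
```

Emit:
step_arm(
  series=[
    [0.44, 0, 0, -0.05, 0, 0, 0],
    [0.44, 0, 0, -0.12, 0, 0, 0],
    [0.44, 0, 0, -0.22, 0, 0, 0],
    [0.44, 0, 0, -0.35, 0, 0, 0],
    [0.44, 0, 0, -0.5, 0, 0, 0],
    [0.44, 0, 0, -0.6, 0, 0, 0],
    [0.44, 0, 0, -0.6, 0, 0, 0],
  ],
)

```text
clock: 17.55
tcp_pos: [0.461, -0.277, 0.1963]
orientation: [-0.009, 1.0, -0.002, 0.001]
wrist_force: [-0.2, -0.7, 0.5]
width: 0.0412
```

```bash
python3 - <<'E'
from h import *
from station import viewer,ctrl
o=ctrl.get_obs();print(o["clock"],o["joint_positions"],o["tcp_pos"])
for n in ["wrist","scene"]:
    c=viewer.read_camera(n);im=c["image"][:,:,::-1]
    cv2.imwrite(f"pics/{n}11.png",im)
E
```

```text
17.55 [ 1.12585985  0.58766276 -1.01864433  2.01355266  0.64958241  0.90084266
  1.34226307] [ 0.46096787 -0.27702121  0.19631247]
```

View pics/wrist11.png

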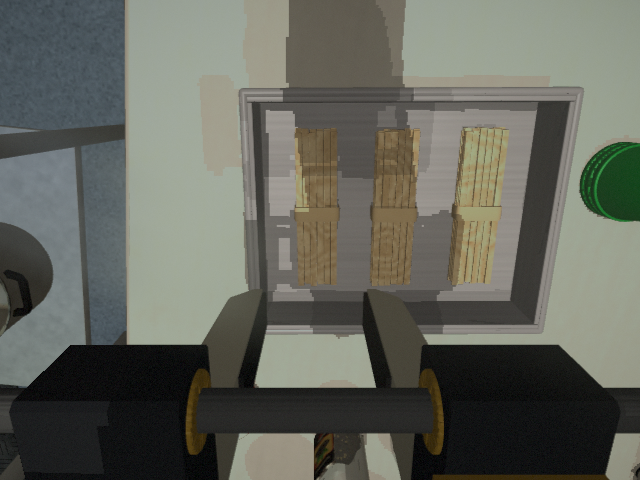

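View pics/scene11.png

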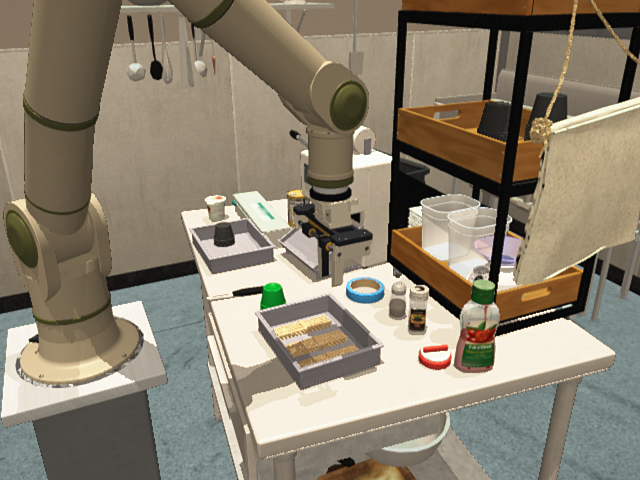

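In the wrist view the three bundles lie flat and separate in the pan, at (316,207), (394,207) and (478,205). In the scene view the cups still stand in the left pan at (224,233). The arm is clear, so I'm handing in.

```bash
python3 -c "
from station import ctrl
print(ctrl.finish_job())"
```

```text
the job is handed in; nothing more can be done
None
```

Both bundles from the catch tray are now in pan_right, the pan that already held bundle_0. I gripped each one square to the tray floor and set it down flat beside bundle_0, and handed in at about 17.7 s.

- **Placement:** The last wrist and scene pictures show all three bundles flat inside the pan. They are roughly 65 mm apart centre to centre, and none is on the rim.
- **Cups and arm:** The black cup stack still stands in pan_left. The gripper was empty and about 0.2 m above the table at hand-in.
- **Forces:** The wrist force never read above about 6 N at the end of any move. The highest readings came while closing on the bundles.
- **Camera disagreement:** The top and wrist cameras differed by about 5 mm sideways on the tray. I followed the close wrist view, and both grips closed at 33–34 mm, matching the bundle's 34 mm width.
- **Joint limit:** During the first retreat from the tray, joint 4 read 2.5603 rad against its 2.56 limit, so it was at the end of its range. No fault was reported. I shortened the second retreat, which reached 2.552 rad.

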